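# Turn the lamp plinth to the fence, then hold the index plunger out

## Task

The first side of the little wooden lamp plinth is done: turn the plinth on the jig board so that the side its cable slot opens on sits flush against the aluminium fence, at about the middle of the fence, and let go of it. Then take the black knob of the sprung index plunger, pull it straight up until it is fully back and its pin is clear of the hole in the index bar, and finish while still holding it there, so that I can shift the bar. Leave the tape roll, the bottle and the weight alone.

Things in the scene. Friction and masses are not known exactly. Their poses are not given: they have to be found in the camera images.
- jig: Fixed jig on the bench. Origin on the bench top; z up; +x points from the loading side (towards the robot) through the fence, y runs along the fence. Plywood board 18 mm thick, x -160 to 90 mm, y -140 to 140 mm. On it stand, from the robot outwards, an aluminium fence bar and a steel index bar with a row of holes; a dark bracket at x 55, y 85 mm carries the plunger.
- fence_mid (a point): Middle of the fence's flat working face, 33 mm above the bench (15 mm above the board); axes as the jig's: x points into the fence, y along it. The working face is the jig's plane x = 0; the bar is 15 mm thick, 260 mm long, its top 48 mm above the bench.
- plinth_center (a point): Centre (half-way up) of the loose lamp plinth, a brown hardwood block 56 x 56 mm, 44 mm high, 0.1 to 0.17 kg, standing on the jig board before the fence. A cable slot 14 mm wide, 12 mm deep is cut in its top from the middle of one side face inwards for 34 mm. x points from the centre to that slotted face, z up; its two plain faces across y are 56 mm apart.
- plinth_face (a point): Centre of the plinth's slotted side face, 28 mm from the plinth's centre along its x, half-way up; axes as the plinth's.
- plunger_knob (a point): Centre of the plunger's black upright cylindrical knob, 28 mm in diameter and 28 mm high, 115 mm above the bench when the plunger is home; below it is the bare 8 mm pin, 16 mm of it showing above the brass bush. It moves with the plunger.
- plunger (a joint): How far the plunger is pulled up, in m: 0 is home in its hole, 0.024 is fully back at its stop; the pin leaves the hole at 0.012. A spring pulls it back down with about 6 N at home and 12 N at the stop; it does not latch.
- seat_hole (a point): Mouth of the 9 mm hole that the pin sits in, on top of the index bar (x 40 to 70 mm, top 30 mm above the bench), straight below the knob. The bracket over it is 52 x 70 mm, its top 70 mm above the bench, with a brass bush 24 mm across up to 85 mm.
- end_stop (a point): Top of the fixed nose of the index bar's end-stop arm, which crosses over the fence near its end at jig y = -136 mm: 12 mm wide, reaching to x = -14 mm, 60 mm above the bench.
- tape: Loose roll of brown tape lying flat, 90 mm across and 25 mm high, origin under its centre; leave it alone.
- bottle: Loose small black bottle standing, 38 mm across and 110 mm high, origin under its centre; leave it alone.
- weight: Loose steel weight with a small knob on top, 44 mm across and 56 mm high, origin under its centre; leave it alone.
Things that resemble listed ones, but are neither listed nor needed, are in the scene too. Of the things that look like the part that bears plinth_center, the middle-sized one is meant.

How it is judged:
By the outcome, as a careful person would: the job done as asked, in the order asked, and still so for the second after the job is handed in, while the arm keeps its last pose, push and grip.
It also fails if it takes over 45 s, if anything falls off the work surface, if the arm or the gripper's body presses on something with over 40 N, if the wrist force passes 120 N, or if a joint passes its speed limit or range.

## Robot

A 7-joint arm with a two-finger parallel gripper is mounted at the origin on the work surface. World frame = base frame: x ahead of the robot, y to its left, z up, the work surface at z = 0. Lengths are in m, angles in rad, forces in N, time in s.
With the tool pointing down it reaches from about 0.35 to 0.9 m from the base axis. Payload 8.1 kg.
Tool frame: the origin (TCP) lies midway between the tips of the shut fingers; the grasp point (between the pads) lies 19 mm behind it; x points along the fingers, y is the direction in which the jaws open and shut, and the axes are right-handed (so a half turn about x gives the same grasp; the last joint's range is limited). The gripper opens to 92 mm and grips with 3 to 60 N. Pads are 19 mm wide; open, the fingers measure 130 mm over their backs; the gripper's body (75 mm by 190 mm) begins 47 mm behind the grasp point.
Start: joints at [-1.393, 0.434, 0.025, 1.573, -0.012, 1.134, -0.075], TCP at [0.173, 0.601, 0.227] pointing down, gripper open.
Joint ranges: [-2.62, 2.62], [-0.44, 2.09], [-1.27, 1.32], [0.08, 2.57], [-1.32, 4.46], [0.12, 2], [-2.74, 2.74]. Speed limits (rad/s): [2.22, 2.22, 3.01, 3.01, 3.14, 3.14, 3.14].

## Interface

Orientations are given as [roll, pitch, yaw] about the fixed x, y, z axes, in that order (R = Rz(yaw) Ry(pitch) Rx(roll)).
In Python, from rig import ctrl gives the robot as it stands. Calls block until the motion is done:
- ctrl.move_to(position, orientation): joint-space move of the TCP to a pose.
- ctrl.move_straight(position, rot=None, rate=0.15, stop_force=None): straight line of the TCP; rot=None keeps the orientation; rate is the mean speed in m/s. With stop_force (N) it stops when the force on the tool has changed by that much, and returns True; else False.
- ctrl.movej(angles): joint-space move.
- ctrl.grip(opening, squeeze=None): finger opening in m; squeeze is the grip in N (None keeps the last); returns when the fingers have stopped.
- ctrl.hold(seconds).
- ctrl.inverse_kinematics(position, orientation): joint angles nearest the present ones, or None.
- ctrl.get_state(): the state.
- ctrl.grab_frame(name): name is "scene" or "top" or "wrist"; returns (picture, depth): 420x560x3 uint8, blue, green, red; 420x560 float32, m along the optical axis (not along the pixel's ray), 0 where there is no reading.
- ctrl.camera_params(name): a dict with "fx", "fy", "cx", "cy" (pixels), "rvec" (rotation vector, rad) and "tvec" (3), from world to camera coordinates, as OpenCV has them; the wrist camera has in their place "hand_eye" (4x4, takes a point from camera to tool coordinates, whose origin is the TCP and whose axes are the tool frame's). Camera axes: x right, y down, z forward; pixel columns grow to the right and rows downward; lengths in m; the calibration is good to about 2 mm. The wrist camera is an equidistant fisheye: a pixel r from the principal point sees the ray r / f radians off the axis. A picture is of the moment at which its call begins: read the wrist's pose just before it. camera_params takes no time and is no camera call.
A pose or a line that the arm cannot do raises ctrl.IKError and nothing moves.
- ctrl.sign_off(): hands the job in, once; it reports no verdict.
The state is a dict: "time": time; "qpos": joint angles; "qvel": joint speeds; "tau": joint torques, N m; "ee_pos": TCP position; "orientation": TCP orientation; "contact_force": force on the tool from outside, world axes, zero at the start; "ft_torque": the same for the moment, N m; "width": finger opening in m.
Only numpy, scipy, OpenCV 4.12 (cv2) and the standard library are available. Lean on these libraries where they do the work, as an engineer would, in place of code of your own. Each camera call takes 0.05 s, during which the arm holds its last target.

## Working session

There is one attempt and no reset: what is moved stays moved. The work goes in short steps, each a Python script; the robot and the scene stay as the last script left them, time stands still between calls to the robot, and variables do not carry over. Pictures are saved under pics/ and viewed, and the job is handed in when it is done.

```bash
ls; mkdir -p pics; cat > h.py <<'E'
import numpy as np, cv2
from rig import ctrl
def cam(n):
    p=ctrl.camera_params(n); R=cv2.Rodrigues(np.array(p["rvec"],float))[0]; return p,R,np.array(p["tvec"],float).ravel()
def pix2w(n,d,u,v,z=None):
    p,R,t=cam(n); ray=np.array([(u-p["cx"])/p["fx"],(v-p["cy"])/p["fy"],1.])
    if z is None: return R.T@(ray*d[int(round(v)),int(round(u))]-t)
    o=-R.T@t; r=R.T@ray; return o+r*(z-o[2])/r[2]
def w2pix(n,P):
    p,R,t=cam(n); c=R@np.array(P)+t; return np.array([p["fx"]*c[0]/c[2]+p["cx"],p["fy"]*c[1]/c[2]+p["cy"]])
E
python3 - <<'E'
from h import *
for n in("scene","top","wrist"):
    i,d=ctrl.grab_frame(n); cv2.imwrite(f"pics/{n}0.png",i); np.save(f"pics/{n}0.npy",d)
s=ctrl.get_state();print(s["time"],s["ee_pos"],s["orientation"],s["width"],s["contact_force"])
E
```

```text
pics
0.15 [0.17314654 0.60014438 0.22612238] [-1.45280961  1.56959609 -1.73365686] 0.0922738627359478 [-0.21440389 -0.43993016 -0.58670975]
```

View pics/scene0.png

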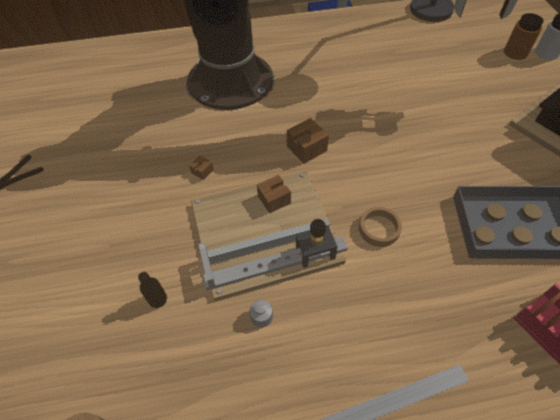

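View pics/top0.png

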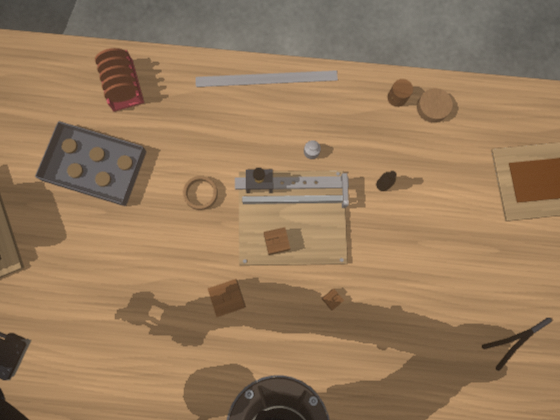

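View pics/wrist0.png

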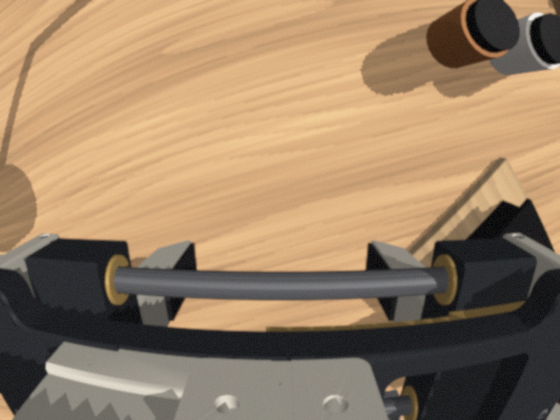

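Three slotted blocks could be the plinth: a large one at top (226,298) / scene (307,140), a middle-sized one on the board at top (276,241) / scene (274,193), and a small one at top (332,299) / scene (201,168). I choose the middle one, which also stands on the jig board, and will check it in a close crop.

```bash
python3 - <<'E'
from h import *
a=cv2.imread("pics/top0.png")[160:280,225:365]; cv2.imwrite("pics/ct.png",cv2.resize(a,None,fx=5,fy=5,interpolation=cv2.INTER_CUBIC))
a=cv2.imread("pics/scene0.png")[165:300,185:355]; cv2.imwrite("pics/cs.png",cv2.resize(a,None,fx=4.4,fy=4.4,interpolation=cv2.INTER_CUBIC))
E
```

```text
(no output)
```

View pics/ct.png

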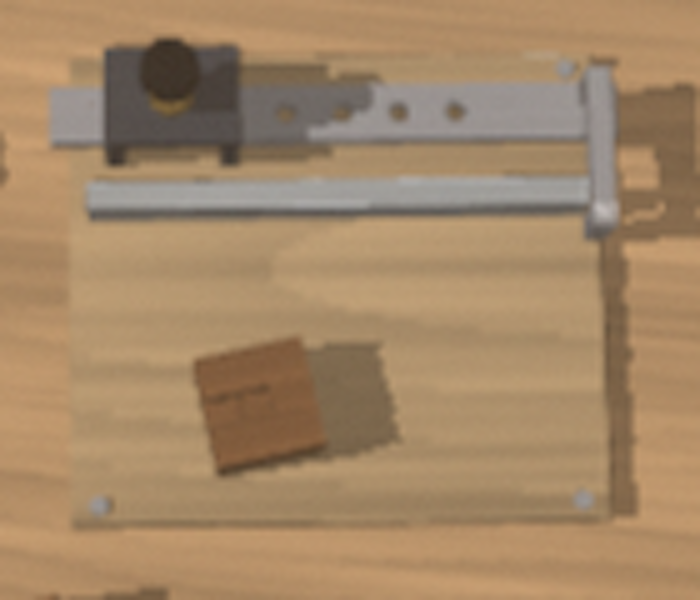

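View pics/cs.png

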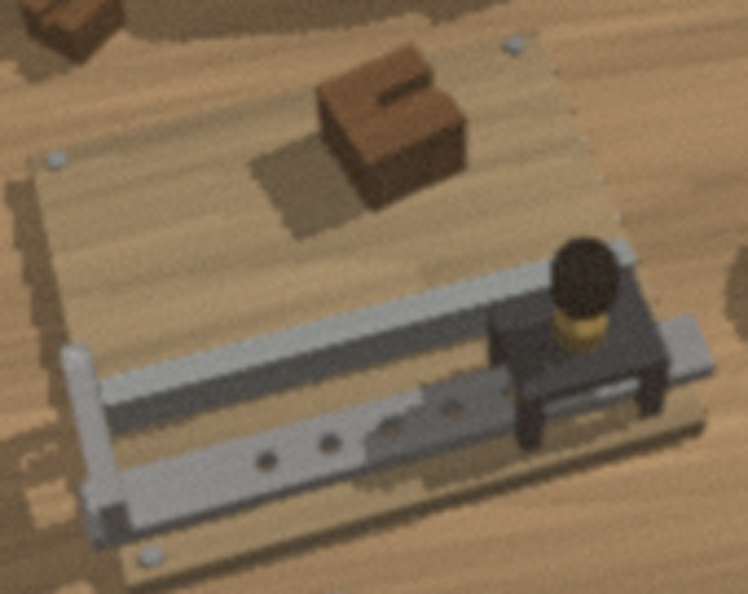

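```bash
cat >> h.py <<'E'
def cloud(n,d):
    p,R,t=cam(n); v,u=np.indices(d.shape); X=np.stack([(u-p["cx"])/p["fx"]*d,(v-p["cy"])/p["fy"]*d,d],-1); return (X-t)@R
E
python3 - <<'E'
from h import *
for n,b in(("top",(255,300,220,265)),("scene",(250,300,170,215))):
    d=np.load(f"pics/{n}0.npy"); W=cloud(n,d)[b[2]:b[3],b[0]:b[1]]; P=W[(W[...,2]>.056)&(W[...,2]<.068)]
    r=cv2.minAreaRect(P[:,:2].astype(np.float32)); print(n,len(P),r,P[:,2].mean())
print(cam("top")[0], cam("scene")[0])
n="top";d=np.load("pics/top0.npy")
def o(u,v): return (225+(u+.5)/5-.5,160+(v+.5)/5-.5)
for nm,(u,v),z in [("board NL",(72,527),.018),("board NR",(608,518),.018),("fence L face top",(88,212),.048),("fence R",(588,206),.048),("p TL",(193,360),.062),("p TR",(300,338),.062),("p BR",(326,440),.062),("p BL",(219,468),.062),("knob top",(170,68),.129),("plate hole",(455,111),.03)]:
    print(nm,pix2w(n,d,*o(u,v),z).round(4))
n="scene"
def o(u,v): return (185+(u+.5)/4.4-.5,165+(v+.5)/4.4-.5)
for nm,(u,v),z in [("knob top",(585,262),.129),("fence face top R",(622,240),.048),("fence L",(100,380),.048),("screw R",(515,44),.018),("p",(317,90),.062),("p",(410,43),.062),("p",(466,122),.062),("p",(372,166),.062)]:
    print(nm,pix2w(n,d,*o(u,v),z).round(4))
E
```

```text
top 420 ((0.45442306995391846, 0.047640807926654816), (0.056833986192941666, 0.05603666603565216), 18.83546257019043) 0.0611340300619009
scene 521 ((0.46022534370422363, 0.0501394085586071), (0.06135811656713486, 0.05738895758986473), 19.461742401123047) 0.06212518338339874
{'fx': 487.51075502625883, 'fy': 487.51075502625883, 'cx': 269.1113331578349, 'cy': 207.00581773552992, 'rvec': array([ 2.21790376, -2.0059597 ,  0.20607594]), 'tvec': array([0.02107149, 0.54348367, 1.19359013])} {'fx': 429.73031048187045, 'fy': 429.73031048187045, 'cx': 280.38590959900347, 'cy': 206.46167422945325, 'rvec': array([ 2.03015586,  1.67503262, -0.5422775 ]), 'tvec': array([-0.14840187, -0.36784986,  1.24779142])}
board NL [0.3867 0.1378 0.018 ]
board NR [ 0.4189 -0.1365  0.018 ]
fence L face top [0.546  0.1458 0.048 ]
fence R [ 0.5751 -0.1106  0.048 ]
p TL [0.4727 0.0838 0.062 ]
p TR [0.4893 0.0312 0.062 ]
p BR [0.4392 0.0134 0.062 ]
p BL [0.4199 0.0653 0.062 ]
knob top [0.6046 0.1081 0.129 ]
plate hole [ 0.6234 -0.0396  0.03  ]
knob top [0.6111 0.1092 0.129 ]
fence face top R [0.5532 0.1459 0.048 ]
fence L [ 0.5811 -0.1083  0.048 ]
screw R [0.4011 0.1271 0.018 ]
p [0.445 0.015 0.062]
p [0.4245 0.0662 0.062 ]
p [0.4793 0.0842 0.062 ]
p [0.4964 0.0341 0.062 ]
```

The crop confirms the middle block: 56 mm across the top in depth, slot opening towards +y (left in the top view). It stands at about (0.457, 0.049). The top and scene cameras disagree by about 6 mm in x, so I'll refine with the wrist camera.

```bash
cat >> h.py <<'E'
from scipy.spatial.transform import Rotation as Rn
def ori(a):
    x=np.array([0,0,-1.]);y=np.array([np.cos(a),np.sin(a),0]);return Rn.from_matrix(np.stack([x,y,np.cross(x,y)],1)).as_euler("xyz")
def tool():
    s=ctrl.get_state(); return np.array(s["ee_pos"]),Rn.from_euler("xyz",s["orientation"]).as_matrix()
def wray(u,v):
    p=ctrl.camera_params("wrist");dx,dy=u-p["cx"],v-p["cy"];r=np.hypot(dx,dy);f=p["fx"];th=r/f
    return np.array([np.sin(th)*dx/r,np.sin(th)*dy/r,np.cos(th)])
def wpix(u,v,z,T):
    H=np.array(ctrl.camera_params("wrist")["hand_eye"]);pos,R=T
    o=pos+R@H[:3,3];r=R@H[:3,:3]@wray(u,v);return o+r*(z-o[2])/r[2]
E
python3 - <<'E'
from h import *
print(ctrl.camera_params("wrist"))
q=ctrl.get_state()["qpos"];print(np.round(q,3))
for a in(18.5,198.5,-83.4,96.6):
  for P in((.457,.049,.25),(.457,.049,.03),(.535,.014,.03),(.61,.11,.1)):
    k=ctrl.inverse_kinematics(P,ori(np.radians(a)));print(a,P,None if k is None else np.round(k,2))
E
```

```text
{'fx': 325.19226210127806, 'fy': 325.19226210127806, 'cx': 280.69736671811, 'cy': 210.85567375408493, 'hand_eye': array([[ 5.51852268e-04, -2.55935218e-01,  9.66693778e-01,
        -1.57930386e-01],
       [ 9.99999722e-01,  6.26485096e-04, -4.05001587e-04,
         1.06513865e-03],
       [-5.01965074e-04,  9.66693732e-01,  2.55935493e-01,
        -6.92275767e-02],
       [ 0.00000000e+00,  0.00000000e+00,  0.00000000e+00,
         1.00000000e+00]])}
[-1.393  0.435  0.025  1.574 -0.012  1.134 -0.075]
18.5 (0.457, 0.049, 0.25) [-0.79  0.14  0.65  1.96 -0.1   1.07  0.23]
18.5 (0.457, 0.049, 0.03) [-0.51  0.48  0.38  2.19 -0.35  0.53  0.46]
18.5 (0.535, 0.014, 0.03) [-0.44  0.57  0.43  2.02 -0.39  0.63  0.58]
18.5 (0.61, 0.11, 0.1) [-0.64  0.6   0.57  1.76 -0.4   0.9   0.42]
198.5 (0.457, 0.049, 0.25) [-1.19  0.22  1.18  1.98 -0.23  1.09 -2.72]
198.5 (0.457, 0.049, 0.03) [-0.98  0.76  1.14  2.23 -1.    0.84 -1.98]
198.5 (0.535, 0.014, 0.03) [-0.84  0.86  1.14  2.05 -1.    0.95 -1.96]
198.5 (0.61, 0.11, 0.1) [-0.93  0.83  1.15  1.78 -0.85  1.12 -2.31]
-83.4 (0.457, 0.049, 0.25) [-0.99  0.16  0.9   1.97 -0.14  1.07 -1.48]
-83.4 (0.457, 0.049, 0.03) [-0.66  0.52  0.59  2.2  -0.54  0.56 -1.12]
-83.4 (0.535, 0.014, 0.03) [-0.55  0.61  0.6   2.02 -0.54  0.67 -1.05]
-83.4 (0.61, 0.11, 0.1) [-0.72  0.64  0.71  1.77 -0.5   0.93 -1.26]
96.6 (0.457, 0.049, 0.25) [-0.67  0.14  0.51  1.95 -0.08  1.07  1.56]
96.6 (0.457, 0.049, 0.03) [-0.37  0.46  0.2   2.18 -0.18  0.51  1.64]
96.6 (0.535, 0.014, 0.03) [-0.29  0.55  0.23  2.   -0.21  0.61  1.76]
96.6 (0.61, 0.11, 0.1) [-0.4   0.55  0.2   1.74 -0.14  0.86  1.55]<sys>:0: UserWarning: Gimbal lock detected. Setting third angle to zero since it is not possible to uniquely determine all angles.
```

```bash
python3 - 2>/dev/null <<'E'
from h import *
ctrl.move_to([.47,.03,.25],ori(np.radians(18.5)))
T=tool();np.savez("pics/T1.npz",p=T[0],R=T[1])
i,d=ctrl.grab_frame("wrist");np.save("pics/w1.npy",d)
cv2.imwrite("pics/w1.png",i); print(ctrl.get_state()["time"],T[0])
E
```

```text
2.4917 [0.47012977 0.03118251 0.24986851]
```

View pics/w1.png

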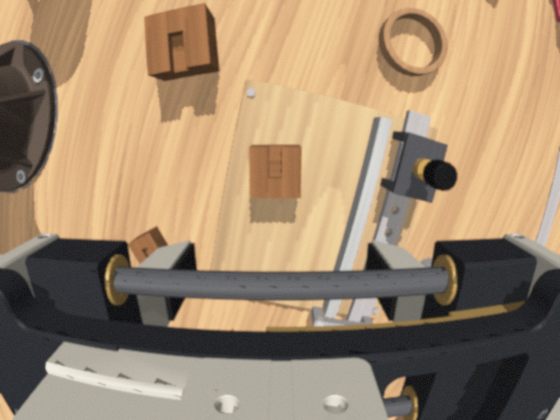

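```bash
python3 - <<'E'
from h import *
a=cv2.imread("pics/w1.png")
cv2.imwrite("pics/w1a.png",cv2.resize(a[130:210,235:315],None,fx=7,fy=7,interpolation=cv2.INTER_CUBIC))
cv2.imwrite("pics/w1b.png",cv2.resize(a[100:330,320:470],None,fx=2.6,fy=2.6,interpolation=cv2.INTER_CUBIC))
E
```

```text
(no output)
```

View pics/w1a.png

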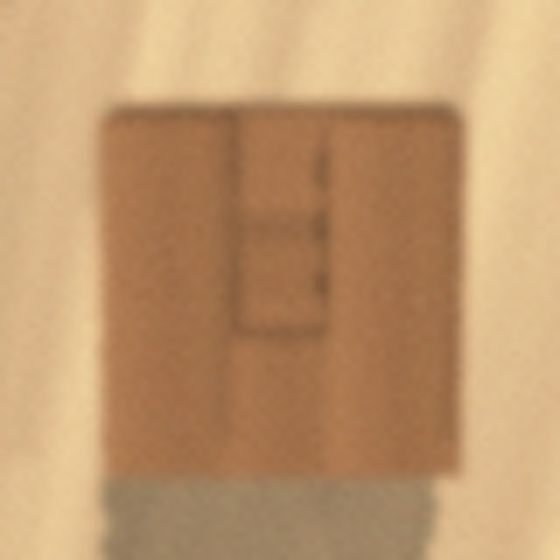

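View pics/w1b.png

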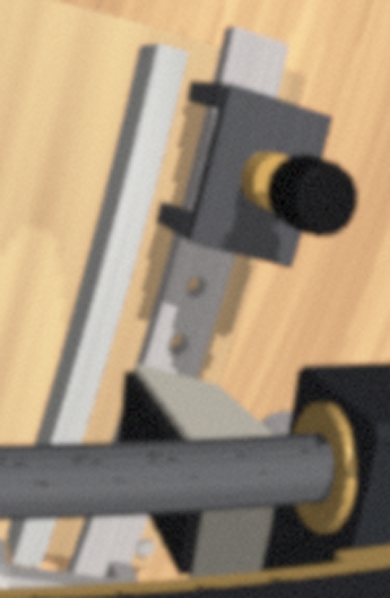

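```bash
cat >> h.py <<'E'
def wcloud(d,T):
    p=ctrl.camera_params("wrist");H=np.array(p["hand_eye"]);v,u=np.indices(d.shape);dx,dy=u-p["cx"],v-p["cy"];r=np.hypot(dx,dy)+1e-9;th=r/p["fx"]
    k=np.tan(th)/r; X=np.stack([dx*k,dy*k,np.ones_like(k)],-1)*d[...,None]
    return (X@H[:3,:3].T+H[:3,3])@T[1].T+T[0]
def jig(pts):pass
E
python3 - 2>/dev/null <<'E'
from h import *
f=np.load("pics/T1.npz");T=(f["p"],f["R"]);d=np.load("pics/w1.npy");W=wcloud(d,T)
A=W[130:210,235:315];P=A[(A[...,2]>.055)&(A[...,2]<.07)];print("plinth",len(P),P[:,2].mean(),cv2.minAreaRect(P[:,:2].astype(np.float32)))
for v in range(125,240,20):
    row=W[v,320:400]; m=np.where((row[:,2]>.042)&(row[:,2]<.056))[0]; print(v,320+m.min(),320+m.max(),row[m[0]].round(4),row[m[-1]].round(4))
A=W[140:210,400:470];P=A[(A[...,2]>.122)&(A[...,2]<.14)];print("knob",len(P),P[:,2].mean(),cv2.minEnclosingCircle(P[:,:2].astype(np.float32)),P[:,:2].mean(0))
def oa(u,v):return 235+(u+.5)/7-.5,130+(v+.5)/7-.5
for c in((103,110),(463,110),(460,473),(103,475)):print(wpix(*oa(*c),.062,T).round(4))
B=W[70:120,230:400];P=B[abs(B[...,2]-.018)<.006];print(B[...,2].min(),B[...,2].max())
E
```

```text
plinth 2296 0.06186381837715369 ((0.45719411969184875, 0.049304090440273285), (0.05602909252047539, 0.05604276806116104), 18.185935974121094)
125 378 390 [0.5505 0.1369 0.0463] [0.5637 0.1422 0.0474]
145 372 386 [0.5525 0.113  0.044 ] [0.567  0.1188 0.0482]
165 368 380 [0.5553 0.0898 0.0472] [0.5691 0.0948 0.0465]
185 362 390 [0.558  0.0655 0.044 ] [0.5869 0.0776 0.0537]
205 357 370 [0.5612 0.0413 0.0439] [0.575  0.0469 0.0475]
225 351 364 [0.5636 0.0161 0.0436] [0.5776 0.0219 0.0472]
knob 619 0.12816119371732385 ((0.6083491444587708, 0.1084919273853302), 0.014821339398622513) [0.60680102 0.1088794 ]
[0.4225 0.068  0.062 ]
[0.4742 0.0853 0.062 ]
[0.4924 0.0319 0.062 ]
[0.4397 0.0138 0.062 ]
-0.0033108991730658455 0.4077977037966438
```

```bash
cat >> h.py <<'E'
JY=np.radians(6.45);JO=np.array([.5631,.018,0])
JR=Rn.from_euler("z",JY).as_matrix()
def J(x,y,z):return JO+JR@np.array([x,y,z])
E
python3 - 2>/dev/null <<'E'
from h import *
a=np.radians(18.35);C=[.4572,.0495]
print(ctrl.inverse_kinematics([*C,.026],ori(a)))
ctrl.move_to([*C,.12],ori(a))
ctrl.move_straight([*C,.026],rate=.1,stop_force=15)
p,_=tool();print(p)
ctrl.grip(.05,25);s=ctrl.get_state();print(s["width"],s["contact_force"],s["ee_pos"])
ctrl.move_straight([*C,.066],rate=.1)
s=ctrl.get_state();print(s["time"],s["width"])
i,d=ctrl.grab_frame("wrist");cv2.imwrite("pics/w2.png",i)
E
```

```text
[-0.58315613  0.50116271  0.47835511  2.20087379 -0.45044526  0.53284088
  0.55861523]
[0.45764082 0.04954341 0.02648016]
0.055894027942986625 [-0.17794929  0.42573736  1.89375162] [0.45720986 0.04953331 0.02603959]
5.3833 0.055792106827814394
```

View pics/w2.png

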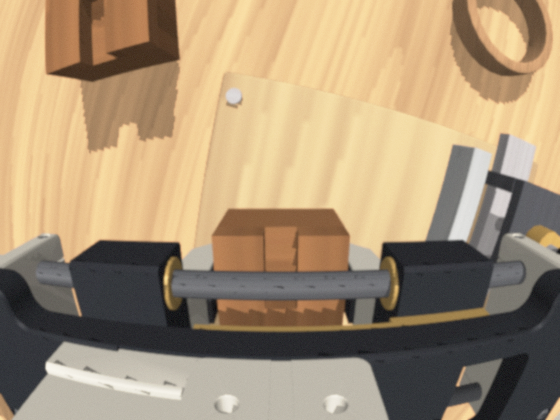

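The plinth is held at 55.8 mm width; its slot mouth faces the camera side at (281,240). Next I turn it and seat it.

```bash
python3 - 2>/dev/null <<'E'
from h import *
a=JY-np.pi/2
ctrl.move_to(J(-.048,0,.066),ori(a))
ctrl.move_straight(J(-.048,0,.0265),rate=.08,stop_force=12)
print(tool()[0],J(-.048,0,.0265))
z=tool()[0][2]
h=ctrl.move_straight(J(-.020,0,z),rate=.04,stop_force=8)
p=tool()[0];print(h,JR.T@(p-JO),ctrl.get_state()["contact_force"],ctrl.get_state()["time"])
i,d=ctrl.grab_frame("wrist");cv2.imwrite("pics/w3.png",i)
i,d=ctrl.grab_frame("top");cv2.imwrite("pics/t3.png",cv2.resize(i[160:280,225:365],None,fx=5,fy=5,interpolation=cv2.INTER_CUBIC))
E
```

```text
[0.51457337 0.01294088 0.02534155] [0.51540383 0.01260787 0.0265    ]
True [-0.04882979  0.00041892  0.02532071] [-0.87841566  0.55776259  6.74964474] 7.3417
```

View pics/w3.png

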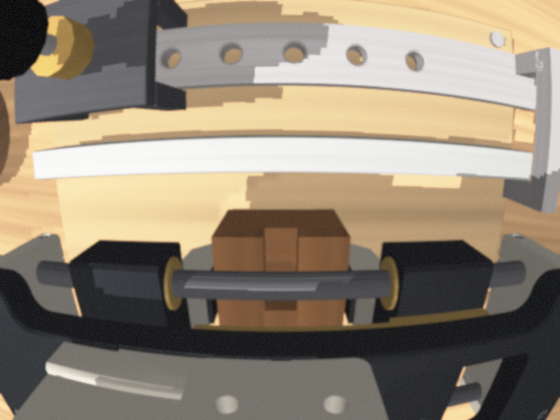

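View pics/t3.png

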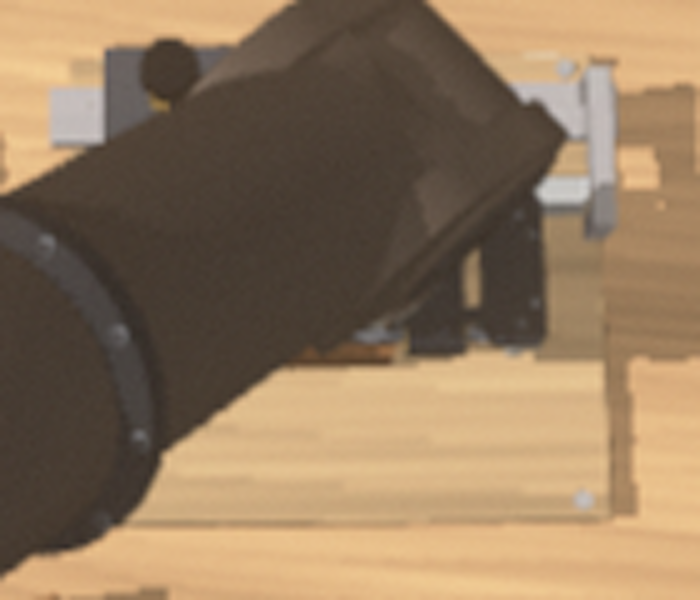

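The wrist view shows the plinth with its slot towards the fence and the fence parallel to the jaws (both ends at row 178). The slide stopped at once because of drag on the board, so I raise it slightly and continue.

```bash
python3 - 2>/dev/null <<'E'
from h import *
c=JR.T@(tool()[0]-JO)
ctrl.move_straight(J(c[0],0,.0268),rate=.02)
f0=ctrl.get_state()["contact_force"];print(f0,tool()[0])
h=ctrl.move_straight(J(-.022,0,.0268),rate=.03,stop_force=8)
p=tool()[0];s=ctrl.get_state();print(h,JR.T@(p-JO),s["contact_force"],s["time"],s["width"])
i,d=ctrl.grab_frame("wrist");cv2.imwrite("pics/w4.png",i)
E
```

```text
[-0.38717122  0.54356838 -2.20008354] [0.5143525  0.0124931  0.02649267]
True [-0.0255505   0.00021877  0.02621816] [ 0.00330202  0.24124929 -1.63191758] 8.45 0.05569263220555359
```

View pics/w4.png

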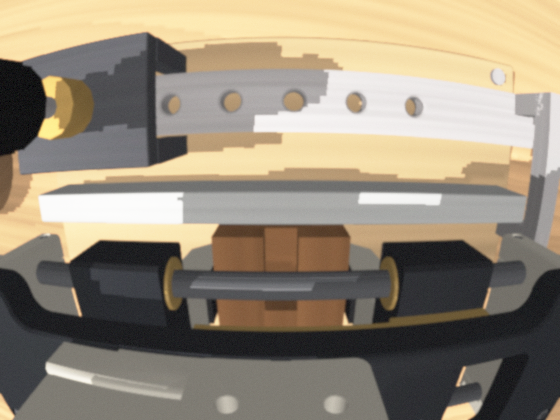

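```bash
python3 - 2>/dev/null <<'E'
from h import *
c=JR.T@(tool()[0]-JO)
ctrl.grip(.09,25); 
ctrl.move_straight(J(c[0]-.002,c[1],.115),rate=.2)
ctrl.move_straight(J(-.095,0,.115),rate=.2)
ctrl.grip(.0,20)
ctrl.move_straight(J(-.095,0,.030),rate=.15,stop_force=15)
print(JR.T@(tool()[0]-JO),ctrl.get_state()["width"])
h=ctrl.move_straight(J(-.05,0,.030),rate=.04,stop_force=8)
s=ctrl.get_state();print(h,JR.T@(tool()[0]-JO),s["contact_force"],s["time"])
i,d=ctrl.grab_frame("wrist");cv2.imwrite("pics/w5.png",i)
E
```

```text
[-0.09477279 -0.00036318  0.03040139] 0.00039807139361086163
True [-0.06649248  0.0001896   0.02955248] [-0.13224476  0.08429468  0.12063402] 13.2
```

View pics/w5.png

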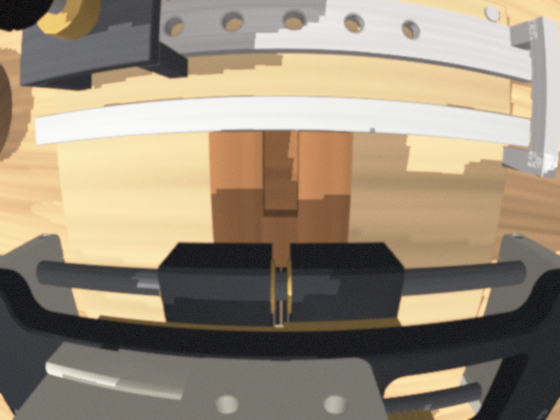

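```bash
python3 - 2>/dev/null <<'E'
from h import *
ctrl.move_straight(J(-.085,0,.030),rate=.15)
ctrl.move_straight(J(-.085,0,.2),rate=.3)
T=tool();i,d=ctrl.grab_frame("wrist");cv2.imwrite("pics/w6.png",i);np.save("pics/w6.npy",d);np.savez("pics/T6.npz",p=T[0],R=T[1])
W=wcloud(d,T);Q=(W-JO)@JR
print(ctrl.get_state()["time"])
m=(Q[...,2]>.055)&(Q[...,2]<.07)&(abs(Q[...,1])<.06)&(Q[...,0]>-.08)&(Q[...,0]<.02);P=Q[m];print("plinth jig",len(P),cv2.minAreaRect(P[:,:2].astype(np.float32)))
m=(Q[...,2]>.122)&(Q[...,2]<.14)&(abs(Q[...,1]-.085)<.03)&(abs(Q[...,0]-.055)<.03);P=Q[m];
if len(P):print("knob jig",len(P),cv2.minEnclosingCircle(P[:,:2].astype(np.float32)),P[:,2].mean())
m=(Q[...,2]>.046)&(Q[...,2]<.05)&(abs(Q[...,1])<.12)&(abs(Q[...,0])<.025)
v,u=np.where(m)
for c in range(u.min(),u.max(),35):
    r=v[u==c]
    if len(r):print(c,Q[r.max(),c].round(4),Q[r.min(),c].round(4))
cv2.imwrite("pics/w6c.png",cv2.resize(i[60:260,150:410],None,fx=3,fy=3,interpolation=cv2.INTER_CUBIC))
E
```

```text
14.2833
plinth jig 3251 ((-0.027268748730421066, 0.0015283804386854172), (0.056334927678108215, 0.05611884966492653), 0.3871876895427704)
knob jig 1059 ((0.05558153986930847, 0.08515059947967529), 0.015071267262101173) 0.12822609829637863
160 [0.0055 0.12   0.0492] [0.0055 0.12   0.0492]
195 [0.0023 0.0844 0.0475] [0.015  0.0841 0.048 ]
230 [0.0009 0.0501 0.0473] [0.0155 0.0501 0.0465]
265 [0.0022 0.0169 0.0465] [0.0157 0.0168 0.0472]
300 [ 0.0023 -0.0161  0.0471] [ 0.0148 -0.016   0.0473]
335 [ 0.0012 -0.0492  0.0481] [ 0.0146 -0.0489  0.0491]
370 [ 0.001  -0.0838  0.0474] [ 0.0147 -0.0836  0.0474]
```

View pics/w6.png

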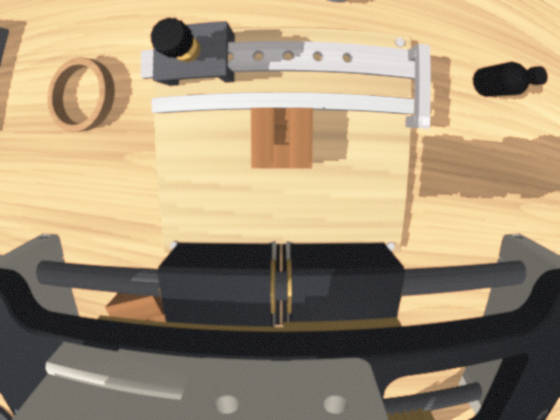

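View pics/w6c.png

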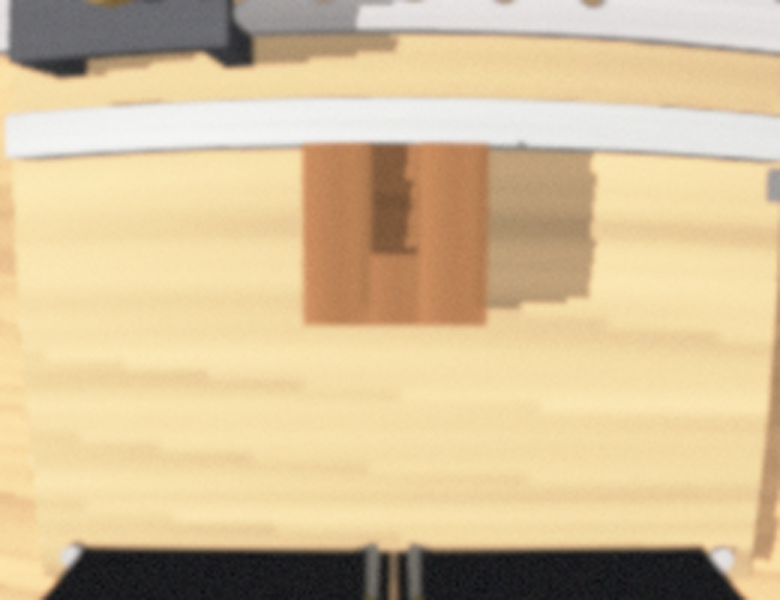

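The plinth is seated: slot against the fence, front edge on the fence line to within about 1 mm, yaw 0.4°, y +1.5 mm. The knob reads at jig (55.5, 85). Next, the plunger.

```bash
python3 - 2>/dev/null <<'E'
from h import *
a=JY-np.pi/2
ctrl.move_to(J(.0553,.085,.18),ori(a))
ctrl.grip(.07,20)
h=ctrl.move_straight(J(.0553,.085,.098),rate=.1,stop_force=10)
print(h,JR.T@(tool()[0]-JO))
ctrl.grip(.02,50);s=ctrl.get_state();print(s["width"],s["contact_force"],s["time"])
i,d=ctrl.grab_frame("scene");cv2.imwrite("pics/s7.png",cv2.resize(i[150:310,170:380],None,fx=3.6,fy=3.6,interpolation=cv2.INTER_CUBIC))
i,d=ctrl.grab_frame("wrist");cv2.imwrite("pics/w7.png",i)
E
```

```text
False [0.05577256 0.08479188 0.0985783 ]
0.026853337716942382 [ 0.40958417 -4.03228969 -1.15795202] 17.8917
```

View pics/s7.png

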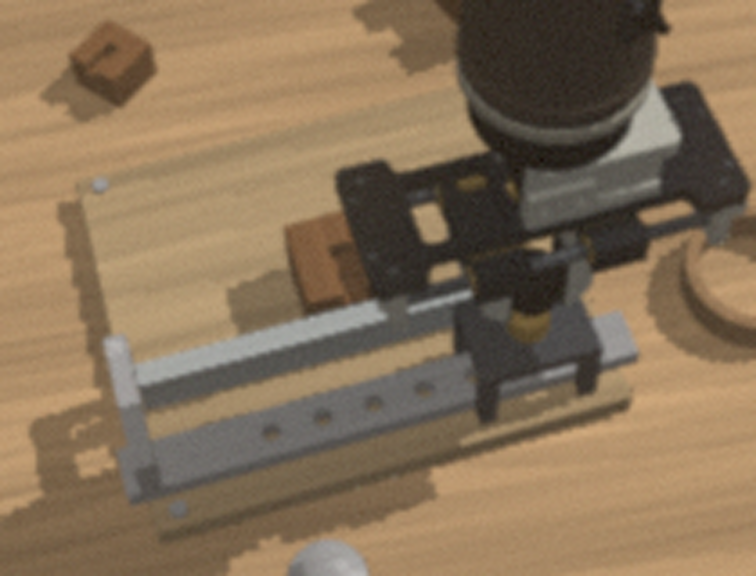

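View pics/w7.png

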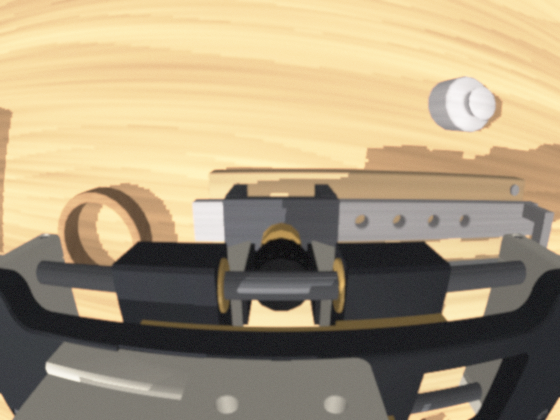

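The knob is between the pads in both views (wrist (281,275), scene crop (538,278)). Now I pull it straight up.

```bash
python3 - 2>/dev/null <<'E'
from h import *
p0=tool()[0];z0=p0[2]
f0=np.array(ctrl.get_state()["contact_force"])
for dz in(.008,.016,.022,.0245,.026):
    h=ctrl.move_straight([p0[0],p0[1],z0+dz],rate=.03,stop_force=30)
    s=ctrl.get_state();print(dz,h,tool()[0][2]-z0,np.round(s["contact_force"]-f0,2),s["width"])
    if s["contact_force"][2]-f0[2]<-22 or h:break
print(s["time"],tool()[0]-p0)
i,d=ctrl.grab_frame("wrist");cv2.imwrite("pics/w8.png",i)
i,d=ctrl.grab_frame("scene");cv2.imwrite("pics/s8.png",cv2.resize(i[150:310,170:380],None,fx=3.6,fy=3.6,interpolation=cv2.INTER_CUBIC))
E
```

```text
0.008 False 0.007606870081991179 [ 2.43  1.21 -5.86] 0.026870823590490967
0.016 False 0.015579486283514368 [ 3.06  0.57 -8.84] 0.026754016051400507
0.022 False 0.02145570867919233 [  4.53   0.65 -10.14] 0.027144391049638828
0.0245 False 0.023843562724020356 [  5.12   0.22 -10.76] 0.027194021228086885
0.026 False 0.024226157999173742 [  8.85   0.57 -23.07] 0.027018294212995293
19.675 [-1.14548565e-04 -6.68663071e-06  2.42261580e-02]
```

View pics/w8.png

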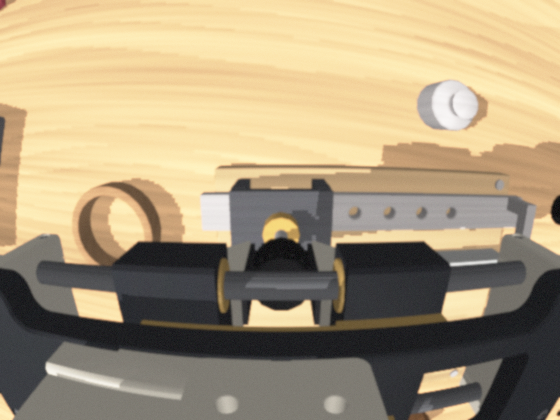

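View pics/s8.png

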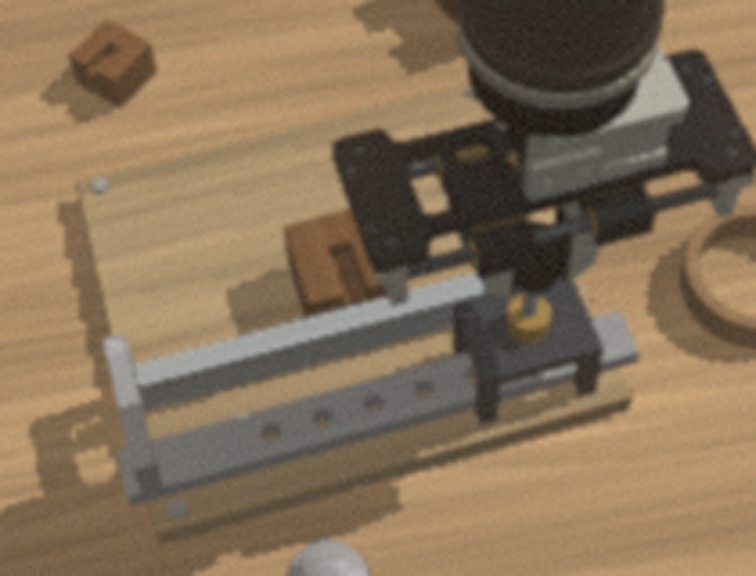

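```bash
python3 - 2>/dev/null <<'E'
from h import *
p=tool()[0];ctrl.hold(.8);s=ctrl.get_state();print(tool()[0]-p,s["contact_force"],s["width"],s["time"])
i,d=ctrl.grab_frame("scene");cv2.imwrite("pics/s9.png",cv2.resize(i[200:260,280:360],None,fx=8,fy=8,interpolation=cv2.INTER_CUBIC))
E
```

```text
[ 1.95755237e-05 -2.00351091e-05  2.69502493e-05] [  9.99945548  -5.36671039 -23.13977707] 0.027165478978569545 20.575
```

View pics/s9.png

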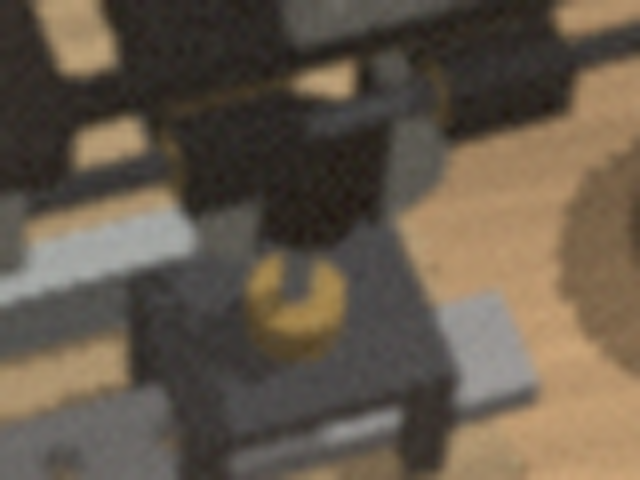

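```bash
python3 -c "
from rig import ctrl
print(ctrl.sign_off())"
```

```text
the job is handed in; nothing more can be done
None
```

I turned the middle-sized plinth so its slotted side faces the fence, seated it there and let go. I then pulled the plunger knob up to its stop and handed the job in still holding it, at about 20.6 s of the 45 s.

- **Plinth:** After a light push from behind with the shut fingers, the wrist depth image put it flush within about 1 mm and 0.4°. It sits 1.5 mm from the middle of the fence.
- **Plunger:** The gripper rose 24.2 mm, and the pull jumped from about 11 N to 23 N, which shows it is against the stop. In a 0.8 s hold it moved less than 0.1 mm, and the scene picture shows the bare pin above the bush. I did not see the pin clear of the hole itself.
- **Disagreements:** The scene and top cameras differed by about 6 mm in x, so I worked from the wrist camera. The grip width on the 28 mm knob read about 27 mm. The sideways force at the stop was about 10 N, more than I expected from a straight pull.
- **Other things:** I did not touch the tape roll, the bottle or the weight.

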